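# Find and open the loose service-channel cover

## Task

One of the four identical white covers of the grey service channel is not supported: press the blue pads in turn with the fingertips to find the cover that rocks, then push that cover's blue-pad end down as far as it will go, so that the cover stands tilted open, and move away leaving it open. Grip and lift nothing: keep off the covers' plain back halves, and leave the label roll, marker, timer and tip box where they are.

Things in the scene. Friction and masses are not known exactly. Their poses are not given: they have to be found in the camera images.
- channel: Grey service channel fixed to the worktop, 223 x 412 x 70 mm, four white covers in its top. Origin on the worktop below the middle of the row; x across it to its back, y along the row, z up. Cover pivots on x = 0, at y = 144, 48, -48, -144 mm (covers 1 to 4). Front wall x = -78 to -62 mm; back ledge x = 62 to 145 mm, 70 mm high.
- cover_1_pad (a point): Centre of the blue finger pad (30 x 50 mm) on the top face of cover 1, 70 mm above the worktop when closed, 36 mm in front (channel -x) of the pivot, at channel y = 144 mm. The cover is a white plate 120 (x) x 84 (y) x 6 mm, flush with the channel, pivoted across its middle, over a bay 124 x 88 mm, 66 mm deep.
- cover_1 (a joint): Tilt of cover 1, rad: 0 closed, grows as the blue-pad end sinks and the back end rises; stop at 0.75. Three covers are supported from below and give under 0.05 when pressed; the loose one (any of the four) turns at about 2 to 4 N on its pad and stays at the tilt it is left at.
- cover_2_pad (a point): Centre of the blue finger pad (30 x 50 mm) on the top face of cover 2, 70 mm above the worktop when closed, 36 mm in front (channel -x) of the pivot, at channel y = 48 mm. The cover is a white plate 120 (x) x 84 (y) x 6 mm, flush with the channel, pivoted across its middle, over a bay 124 x 88 mm, 66 mm deep.
- cover_2 (a joint): Tilt of cover 2, rad: 0 closed, grows as the blue-pad end sinks and the back end rises; stop at 0.75. Three covers are supported from below and give under 0.05 when pressed; the loose one (any of the four) turns at about 2 to 4 N on its pad and stays at the tilt it is left at.
- cover_3_pad (a point): Centre of the blue finger pad (30 x 50 mm) on the top face of cover 3, 70 mm above the worktop when closed, 36 mm in front (channel -x) of the pivot, at channel y = -48 mm. The cover is a white plate 120 (x) x 84 (y) x 6 mm, flush with the channel, pivoted across its middle, over a bay 124 x 88 mm, 66 mm deep.
- cover_3 (a joint): Tilt of cover 3, rad: 0 closed, grows as the blue-pad end sinks and the back end rises; stop at 0.75. Three covers are supported from below and give under 0.05 when pressed; the loose one (any of the four) turns at about 2 to 4 N on its pad and stays at the tilt it is left at.
- cover_4_pad (a point): Centre of the blue finger pad (30 x 50 mm) on the top face of cover 4, 70 mm above the worktop when closed, 36 mm in front (channel -x) of the pivot, at channel y = -144 mm. The cover is a white plate 120 (x) x 84 (y) x 6 mm, flush with the channel, pivoted across its middle, over a bay 124 x 88 mm, 66 mm deep.
- cover_4 (a joint): Tilt of cover 4, rad: 0 closed, grows as the blue-pad end sinks and the back end rises; stop at 0.75. Three covers are supported from below and give under 0.05 when pressed; the loose one (any of the four) turns at about 2 to 4 N on its pad and stays at the tilt it is left at.
- label_roll: White label roll, 58 mm across, 24 mm high, loose, lying on the channel's back ledge. Origin at the centre of its underside.
- marker: Black and white marker pen, 14 x 134 x 15 mm, loose, lying along the channel's back ledge. Origin at the centre of its underside.
- bench_timer: White bench timer with three buttons, 64 x 64 x 22 mm, loose, on the worktop to the right of the channel. Origin at the centre of its underside.
- tip_box: Pipette tip box with clear lid, 130 x 85 x 70 mm, loose, on the worktop to the left. Origin at the centre of its underside.

How it is judged:
On the way:
1. the loose cover has been pressed and rocks (tilted more than 0.1 rad) (value of joint any of cover_1, cover_2, cover_3, cover_4 above 0.1 rad).
At the end, for the whole second after the job is handed in: the loose cover is tilted open by more than 0.6 rad and at rest; the other three are still closed (under 0.06 rad) (((value of joint cover_1 above 0.6 rad and value of joint each of cover_2, cover_3, cover_4 below 0.06 rad) or (value of joint cover_2 above 0.6 rad and value of joint each of cover_1, cover_3, cover_4 below 0.06 rad) or (value of joint cover_3 above 0.6 rad and value of joint each of cover_1, cover_2, cover_4 below 0.06 rad) or (value of joint cover_4 above 0.6 rad and value of joint each of cover_1, cover_2, cover_3 below 0.06 rad)) and velocity of joint each of cover_1, cover_2, cover_3, cover_4 below 0.05 rad/s); the robot touches nothing.
It fails at once if the label roll, marker, timer or tip box was shifted, lifted or carried by more than 15 mm (distance of any of label_roll, marker, bench_timer, tip_box from where it was at the start of the episode above 0.015 m).
It fails at once if the fingers handled the back half of a cover (more than 2 N on it) (contact force between the fingers and cover_1_c1 above 2 N or contact force between the fingers and cover_2_c1 above 2 N or contact force between the fingers and cover_3_c1 above 2 N or contact force between the fingers and cover_4_c1 above 2 N).
It also fails if it takes over 42 s, if anything falls off the work surface, if the arm or the gripper's body presses on something with over 40 N, if the wrist force passes 120 N, or if a joint passes its speed limit or range.

## Robot

A 6-joint arm with a two-finger parallel gripper is mounted at the origin on a cart in front of the work surface, level with it; the furniture and walls round the work are solid. World frame = base frame: x ahead of the robot, y to its left, z up, the work surface at z = 0. Lengths are in m, angles in rad, forces in N, time in s.
With the tool pointing down it reaches from about 0.25 to 0.775 m from the base axis. Payload 4 kg.
Tool frame: the origin (TCP) lies between the finger pads; the fingertips stand 14 mm ahead of it and the grasp point (between the pads) lies 5 mm behind it; z points along the fingers, y is the direction in which the jaws open and shut (so a half turn about z gives the same grasp; the last joint's range is limited). The gripper opens to 94 mm and grips with 3 to 60 N. Pads are 16 mm wide; open, the fingers measure 119 mm over their backs; the gripper's body (75 mm by 177 mm) begins 78 mm behind the grasp point.
Start: joints at [0.997, 0.087, 1.371, -0, 1.684, -0.103], TCP at [0.249, 0.49, 0.22] pointing down, gripper open.
Joint ranges: [-3.1, 3.1], [-0.76, 2.03], [0.27, 2.55], [-1.08, 4.22], [0.17, 2.65], [-2.57, 2.57]. Speed limits (rad/s): [2.79, 2.79, 3.14, 3.14, 3.14, 3.14].

## Interface

Orientations are given as [roll, pitch, yaw] about the fixed x, y, z axes, in that order (R = Rz(yaw) Ry(pitch) Rx(roll)).
In Python, from bench import robot, cams, spotter gives the robot as it stands.
- The arm moves only by the shell command python3 -m inch 'ROWS'. ROWS is JSON, a list of rows, each an object of numbers: "grip": the opening, from 0 (shut) to 1 (fully open); "dx", "dy", "dz": the shift along the tool's x, y, z in units of 25 mm (1.0 is 25 mm); "rx", "ry", "rz": the turn, a rotation vector about the tool's x, y, z in units of 5 degrees (1.0 is 5 degrees). A call has 1 to 12 rows; each row shifts and turns the pose as measured when the row begins, along the tool's axes as they then stand; what a row does not reach is not made up. A row lasts 1/8 s, in which the tool goes at most 62.5 mm and 10.7 degrees, less where a joint would pass 70% of its speed; a pose out of reach is approached as far as the arm can. A call is refused whole if a number of a shift passes 1 or a number of a turn 1, either way. A call with a gripper value outside its range is refused whole. The fingers move at their own pace and stop on an object; the grip force is fixed at half the most. Time passes only in rows, so rows that do not move let the fingers close. It gives the time, the measured TCP pose, the force and the opening at its end, in the units of the state.
- robot.get_obs(): the state, without advancing time (a new reading comes with each control period).
- cams.snapshot(name): name is "scene" or "top" or "wrist"; returns a dict with "frame" (420x560x3 uint8, red, green, blue), "intrinsics" (3x3 intrinsics, pixels), "k1" (the pictures are not rectified: a ray, as slopes to the right and down, at radius r is drawn at 1 + k1 r^2 times it, then the intrinsics apply), "eye" and "orientation" of the camera in the world. Camera axes: x right, y up, looking along -z (the intrinsics and any distortion apply to the point x, -y, -z); pixel columns grow to the right and rows downward; lengths in m; the calibration is good to about 2 mm. A picture is of the moment at which its call begins. There is no depth.
- robot.close_job(): hands the job in, once; it reports no verdict.
Trained networks look in a picture, given as the dict that the camera call returned (one of the last four; its "shot" number tells which), for a name from the list of things; names that differ only in an ending like _2 or _b are one class to them, and where a whole thing is asked for, a point or a joint stands for the part that bears it (a point fixed in the world has none). Each returns a list of dicts, best first, with "score" (0 to 1); they miss things now and then, are a little off and sometimes report something else, mostly with a low value. They report only what shows in the picture. A call takes as long as a camera call.
- spotter.regions_of(picture, query): "pixels" (420x560 bool, what is visible of it) and "extent" ([left, top, right, bottom] in pixels, round what is visible of it).
- spotter.place_of(picture, query): "pixel" ([column, row] in pixels: a listed point, or the origin of a listed thing).
The state is a dict: "time": time; "joint_positions": joint angles; "qvel": joint speeds; "joint_torque": joint torques, N m; "tool_pos": TCP position; "ee_rot": TCP orientation; "wrist_force": force on the tool from outside, world axes, zero at the start; "wrist_torque": the same for the moment, N m; "width": finger opening in m.
Only numpy, scipy, OpenCV 4.12 (cv2) and the standard library are available. Lean on these libraries where they do the work, as an engineer would, in place of code of your own. Each camera call takes 0.05 s, during which the arm holds its last target.

## Working session

There is one attempt and no reset: what is moved stays moved. The work goes in short steps, Python scripts to look and compute and a shell command to move; the robot and the scene stay as the last step left them, time stands still between calls to the robot, and variables do not carry over. Pictures are saved under pics/ and viewed, and the job is handed in when it is done.

```bash
ls; mkdir -p pics; python3 - <<'E'
from bench import robot,cams,spotter
import cv2
o=robot.get_obs(); print(o)
for n in("scene","top"):
    p=cams.snapshot(n); cv2.imwrite(f"pics/{n}0.png",p["frame"][:,:,::-1]); print(n,p["intrinsics"],p["k1"],p["eye"],p["orientation"])
    for q in("cover_1_pad","channel"):
        for r in spotter.place_of(p,q): print(q,r)
E
```

```text
pics
{'time': 0.0, 'joint_positions': array([ 9.96898814e-01,  8.79520623e-02,  1.37224727e+00, -2.57217570e-05,
        1.68359429e+00, -1.03114909e-01]), 'qvel': array([-0.00088551, -0.00070707,  0.00112466, -0.00012476, -0.00188204,
        0.00210819]), 'joint_torque': array([ 7.96990807e-04, -3.40180779e+01, -3.02433336e+01,  7.19688577e-02,
        3.30561830e-02, -1.57610421e-04]), 'tool_pos': array([0.24920725, 0.48971994, 0.2183093 ]), 'ee_rot': array([-3.13940074e+00, -2.01121857e-04,  2.67080696e+00]), 'wrist_force': array([-0.52716667, -0.31699005,  0.69754319]), 'wrist_torque': array([ 0.06385859, -0.00635641,  0.02975151]), 'width': 0.09396084203983282}
scene [[451.86676321   0.         279.24559661]
 [  0.         451.86676321 213.69854614]
 [  0.           0.           1.        ]] -0.028290016478177735 [-0.07364921 -0.52167784  1.08280543] [ 0.6914088   0.01444003 -0.8870383 ]
cover_1_pad {'pixel': [238.4, 198.1], 'score': 0.94}
channel {'pixel': [279.3, 230.7], 'score': 0.66}
top [[462.02346997   0.         281.23273814]
 [  0.         462.02346997 209.17704281]
 [  0.           0.           1.        ]] 0.01582175754594582 [0.24444542 0.03490959 1.60149527] [ 2.06310529e-01 -6.78822753e-04 -1.64576106e+00]
cover_1_pad {'pixel': [240.9, 218.2], 'score': 0.75}
cover_1_pad {'pixel': [163.2, 276.2], 'score': 0.66}
channel {'pixel': [279.2, 218.1], 'score': 0.96}
```

View pics/scene0.png

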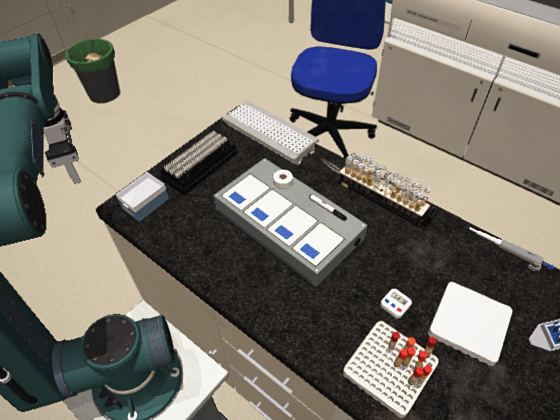

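View pics/top0.png

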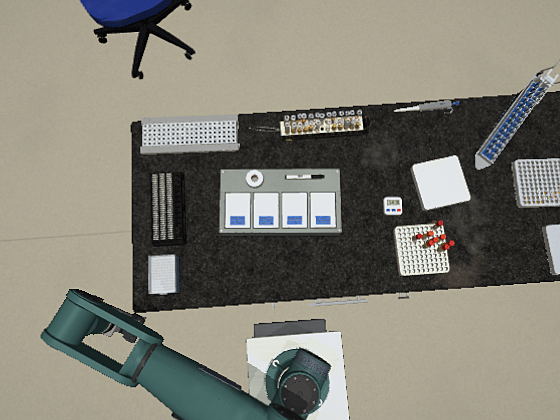

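The scene view shows the four pads near (237,198), (260,214), (284,233) and (311,250). The top view shows them near (237,220), (265,220), (294,221) and (322,222). Now I'll locate them with both cameras.

```bash
cat > h.py <<'E'
import numpy as np, cv2
from scipy.spatial.transform import Rotation as R
from bench import robot,cams,spotter
def ray(p,px):
    K=p["intrinsics"]; k=p["k1"]
    d=np.array([(px[0]-K[0,2])/K[0,0],(px[1]-K[1,2])/K[1,1]]); u=d.copy()
    for _ in range(20): u=d/(1+k*(u@u))
    return R.from_euler('xyz',p["orientation"]).apply([u[0],-u[1],-1.])
def atz(p,px,z):
    d=ray(p,px); e=np.array(p["eye"]); return e+d*(z-e[2])/d[2]
def proj(p,X):
    c=R.from_euler('xyz',p["orientation"]).inv().apply(np.array(X)-p["eye"]); u=np.array([c[0],-c[1]])/-c[2]
    u=u*(1+p["k1"]*(u@u)); K=p["intrinsics"]; return [K[0,0]*u[0]+K[0,2],K[1,1]*u[1]+K[1,2]]
def pads(p):
    hsv=cv2.cvtColor(p["frame"],cv2.COLOR_RGB2HSV)
    m=cv2.inRange(hsv,(100,120,80),(125,255,255))
    n,l,s,c=cv2.connectedComponentsWithStats(m)
    return [(c[i],s[i,4]) for i in range(1,n) if 40<s[i,4]<600]
E
python3 - <<'E'
from h import *
for n in("scene","top"):
    p=cams.snapshot(n)
    for c,a in pads(p):
        print(n,c.round(1),a,atz(p,c,.07).round(4))
    for q in("channel","label_roll","marker","bench_timer","tip_box"):
        r=spotter.place_of(p,q)
        for x in r[:2]: print(n,q,x,atz(p,x['pixel'],.07 if q in("label_roll","marker") else 0).round(3))
E
```

```text
scene [236.7 197.5] 99 [0.5364 0.1593 0.07  ]
scene [259.3 214.1] 105 [0.5297 0.0637 0.07  ]
scene [283.5 231.9] 116 [ 0.5231 -0.0321  0.07  ]
scene [309.4 250.9] 128 [ 0.5163 -0.128   0.07  ]
scene [553.2 333.4] 74 [ 0.6866 -0.7278  0.07  ]
scene channel {'pixel': [280.1, 229.3], 'score': 0.87} [0.565 0.016 0.   ]
scene label_roll {'pixel': [283.9, 178.5], 'score': 0.51} [0.686 0.098 0.07 ]
scene marker {'pixel': [330.2, 206.9], 'score': 0.78} [ 0.68  -0.082  0.07 ]
scene bench_timer {'pixel': [394.3, 305.8], 'score': 0.83} [ 0.555 -0.383  0.   ]
scene tip_box {'pixel': [140.6, 201.8], 'score': 0.73} [0.373 0.436 0.   ]
scene tip_box {'pixel': [310.6, 252.1], 'score': 0.16} [ 0.556 -0.106  0.   ]
top [525.1  95.6] 43 [ 0.9101 -0.8847  0.07  ]
top [519.5 114.5] 51 [ 0.8409 -0.8525  0.07  ]
top [508.3 129.7] 51 [ 0.7877 -0.8035  0.07  ]
top [488.7 153. ] 63 [ 0.7085 -0.7217  0.07  ]
top [237.6 220.7] 90 [0.5353 0.1595 0.07  ]
top [265.3 220.6] 93 [0.5286 0.0663 0.07  ]
top [294.4 219.5] 89 [ 0.5251 -0.0317  0.07  ]
top [322.6 219.2] 78 [ 0.519  -0.1267  0.07  ]
top channel {'pixel': [280.2, 213.6], 'score': 0.64} [0.563 0.014 0.   ]
top label_roll {'pixel': [258.2, 180.2], 'score': 0.72} [0.671 0.081 0.07 ]
top label_roll {'pixel': [237.9, 216.7], 'score': 0.35} [0.549 0.158 0.07 ]
top marker {'pixel': [301.3, 175.7], 'score': 0.49} [ 0.676 -0.068  0.07 ]
top bench_timer {'pixel': [391.5, 207.0], 'score': 0.73} [ 0.557 -0.381  0.   ]
top tip_box {'pixel': [162.9, 275.9], 'score': 0.73} [0.376 0.431 0.   ]
```

```bash
python3 -m inch '[{"grip":0,"rz":-1},{"grip":0,"rz":-1},{"grip":0,"rz":-1},{"grip":0,"rz":-1},{"grip":0,"rz":-0.7},{"grip":0}]'; cat >> h.py <<'E'
P=np.array([[0.5359,0.1594],[0.5295,0.065],[0.5241,-0.032],[0.5177,-0.1274]])
def todo(x,y,z):
    o=robot.get_obs(); r=R.from_euler('xyz',o["ee_rot"])
    print("t",round(o["time"],2),"pos",o["tool_pos"].round(4),"rot",o["ee_rot"].round(4),"F",o["wrist_force"].round(1),"w",round(o["width"],4))
    print("units", (r.inv().apply(np.array([x,y,z])-o["tool_pos"])/.025).round(2))
    t=R.from_euler('xyz',[np.pi,0,np.pi-.0647]); print("turn",(np.degrees((r.inv()*t).as_rotvec())/5).round(2))
E
python3 -c "
from h import *
todo(*P[0],.13)"
```

```text
t 0.9 pos [0.2495 0.4902 0.2195] rot [3.1415 0.     2.6708] F [ 0.5 -0.5 -0.1] w 0.094
units [-16.21  -6.6    3.58]
turn [ 0.    0.   -4.65]invalid input at $[0]: expected keys grip, dx, dy, dz, rx, ry, rz
```

```bash
python3 -m inch '[{"grip":0,"dx":0,"dy":0,"dz":0,"rx":0,"ry":0,"rz":-1},{"grip":0,"dx":0,"dy":0,"dz":0,"rx":0,"ry":0,"rz":-1},{"grip":0,"dx":0,"dy":0,"dz":0,"rx":0,"ry":0,"rz":-1},{"grip":0,"dx":0,"dy":0,"dz":0,"rx":0,"ry":0,"rz":-1},{"grip":0,"dx":0,"dy":0,"dz":0,"rx":0,"ry":0,"rz":-0.7},{"grip":0,"dx":0,"dy":0,"dz":0,"rx":0,"ry":0,"rz":0}]'; 
python3 -c "
from h import *
todo(*P[0],.13)"
```

```text
time: 1.65
tool_pos: [0.2495, 0.4902, 0.2196]
ee_rot: [3.141, 0.0, 3.094]
wrist_force: [-0.4, -0.0, 0.2]
width: 0.0376
t 1.65 pos [0.2495 0.4902 0.2196] rot [3.1413e+00 1.0000e-04 3.0939e+00] F [-0.4 -0.   0.2] w 0.0376
units [-12.07 -12.67   3.58]
turn [0.   0.   0.19]
```

```bash
python3 -m inch '[{"grip":0,"dx":-1,"dy":-1,"dz":0,"rx":0,"ry":0,"rz":0.2},{"grip":0,"dx":-1,"dy":-1,"dz":0,"rx":0,"ry":0,"rz":0},{"grip":0,"dx":-1,"dy":-1,"dz":0,"rx":0,"ry":0,"rz":0},{"grip":0,"dx":-1,"dy":-1,"dz":0,"rx":0,"ry":0,"rz":0},{"grip":0,"dx":-1,"dy":-1,"dz":0,"rx":0,"ry":0,"rz":0},{"grip":0,"dx":-1,"dy":-1,"dz":0,"rx":0,"ry":0,"rz":0},{"grip":0,"dx":-1,"dy":-1,"dz":0.2,"rx":0,"ry":0,"rz":0},{"grip":0,"dx":-1,"dy":-1,"dz":0.4,"rx":0,"ry":0,"rz":0},{"grip":0,"dx":-1,"dy":-1,"dz":0.5,"rx":0,"ry":0,"rz":0},{"grip":0,"dx":-1,"dy":-1,"dz":0.5,"rx":0,"ry":0,"rz":0},{"grip":0,"dx":-1,"dy":-1,"dz":0.5,"rx":0,"ry":0,"rz":0},{"grip":0,"dx":-1,"dy":-1,"dz":0.5,"rx":0,"ry":0,"rz":0}]'; 
python3 -c "
from h import *
todo(*P[0],.1)"
```

```text
time: 3.15
tool_pos: [0.5367, 0.163, 0.1551]
ee_rot: [3.137, 0.006, 3.067]
wrist_force: [0.3, 0.5, -0.4]
width: 0.0004
t 3.15 pos [0.5367 0.163  0.1551] rot [3.137  0.0058 3.0671] F [ 0.3  0.5 -0.4] w 0.0004
units [ 0.03 -0.16  2.2 ]
turn [ 0.05  0.07 -0.11]
```

```bash
python3 -m inch '[{"grip":0,"dx":0,"dy":-0.1,"dz":0.8,"rx":0.05,"ry":0.05,"rz":-0.1},{"grip":0,"dx":0,"dy":0,"dz":0.8,"rx":0,"ry":0,"rz":0},{"grip":0,"dx":0,"dy":0,"dz":0.6,"rx":0,"ry":0,"rz":0},{"grip":0,"dx":0,"dy":0,"dz":0.3,"rx":0,"ry":0,"rz":0},{"grip":0,"dx":0,"dy":0,"dz":0,"rx":0,"ry":0,"rz":0}]'; 
python3 -c "
from h import *
todo(*P[0],.084)
p=cams.snapshot('wrist');cv2.imwrite('pics/w1.png',p['frame'][:,:,::-1])
p=cams.snapshot('scene');cv2.imwrite('pics/s1.png',cv2.resize(p['frame'][120:320,150:400,::-1],None,fx=3,fy=3))"
```

```text
time: 3.78
tool_pos: [0.535, 0.1608, 0.0877]
ee_rot: [3.141, -0.003, 3.072]
wrist_force: [-0.6, -0.0, 0.3]
width: 0.0004
t 3.77 pos [0.535  0.1608 0.0877] rot [ 3.1413 -0.0033  3.0723] F [-0.6 -0.   0.3] w 0.0004
units [-0.04 -0.05  0.15]
turn [ 0.   -0.04 -0.05]
```

View pics/w1.png

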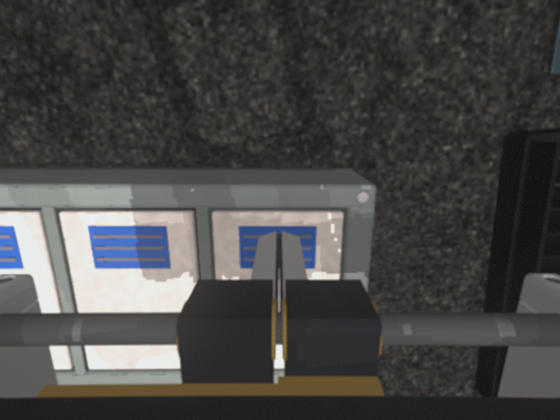

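View pics/s1.png

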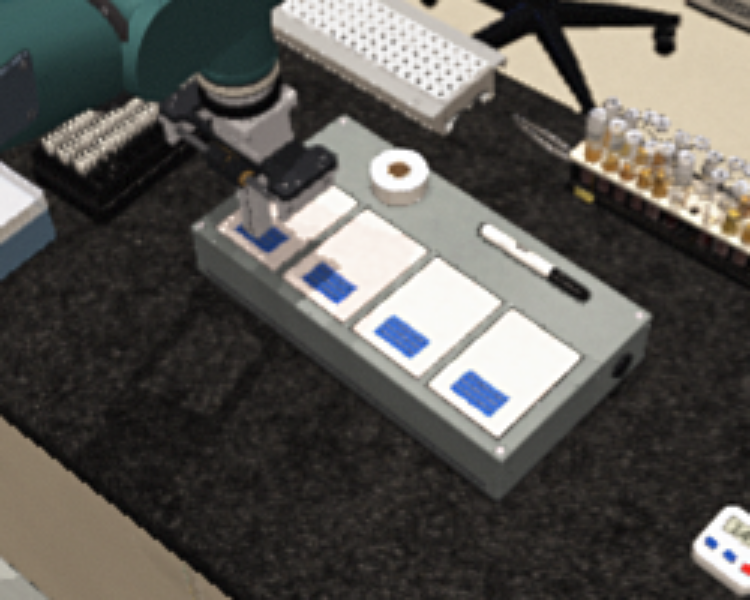

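The wrist view shows the closed fingertips over the first pad, at (278,240), with the pad around (278,247). The scene view agrees: the fingers are at the cover 1 pad, clear of the roll. I'll press down in small steps.

```bash
python3 -m inch '[{"grip":0,"dx":0,"dy":0,"dz":0.16,"rx":0,"ry":0,"rz":0},{"grip":0,"dx":0,"dy":0,"dz":0.12,"rx":0,"ry":0,"rz":0}]'; python3 -m inch '[{"grip":0,"dx":0,"dy":0,"dz":0.15,"rx":0,"ry":0,"rz":0}]'; python3 -m inch '[{"grip":0,"dx":0,"dy":0,"dz":0.15,"rx":0,"ry":0,"rz":0}]'
```

```text
time: 4.12
tool_pos: [0.5365, 0.1612, 0.0834]
ee_rot: [3.14, 0.001, 3.073]
wrist_force: [-2.6, -0.0, 3.5]
width: 0.0008
time: 4.25
tool_pos: [0.5365, 0.1612, 0.0803]
ee_rot: [3.14, 0.002, 3.072]
wrist_force: [-1.3, -1.3, 3.2]
width: 0.0006
time: 4.38
tool_pos: [0.5367, 0.1612, 0.0768]
ee_rot: [3.14, 0.002, 3.072]
wrist_force: [-0.9, -0.7, 2.6]
width: 0.0006
```

Cover 1 yields: it sank 7 mm at about 3 N. I'll keep pushing towards the stop.

```bash
python3 -m inch '[{"grip":0,"dx":0,"dy":0,"dz":0.2,"rx":0,"ry":0,"rz":0},{"grip":0,"dx":0,"dy":0,"dz":0.2,"rx":0,"ry":0,"rz":0},{"grip":0,"dx":0,"dy":0,"dz":0.2,"rx":0,"ry":0,"rz":0}]'; python3 -m inch '[{"grip":0,"dx":0,"dy":0,"dz":0.15,"rx":0,"ry":0,"rz":0}]'; python3 -c "
from h import *
todo(*P[0],.054)
p=cams.snapshot('scene');cv2.imwrite('pics/s2.png',cv2.resize(p['frame'][120:320,150:400,::-1],None,fx=3,fy=3))"
```

```text
time: 4.75
tool_pos: [0.5393, 0.1613, 0.0627]
ee_rot: [3.139, 0.009, 3.072]
wrist_force: [0.3, 0.4, 2.9]
width: 0.0003
time: 4.88
tool_pos: [0.5394, 0.1614, 0.0597]
ee_rot: [3.139, 0.009, 3.072]
wrist_force: [-5.4, -1.7, 18.1]
width: 0.0002
t 4.88 pos [0.5394 0.1614 0.0597] rot [3.1385 0.0087 3.0721] F [-5.4 -1.7 18.1] w 0.0002
units [ 0.14 -0.09  0.23]
turn [ 0.03  0.1  -0.05]
```

View pics/s2.png

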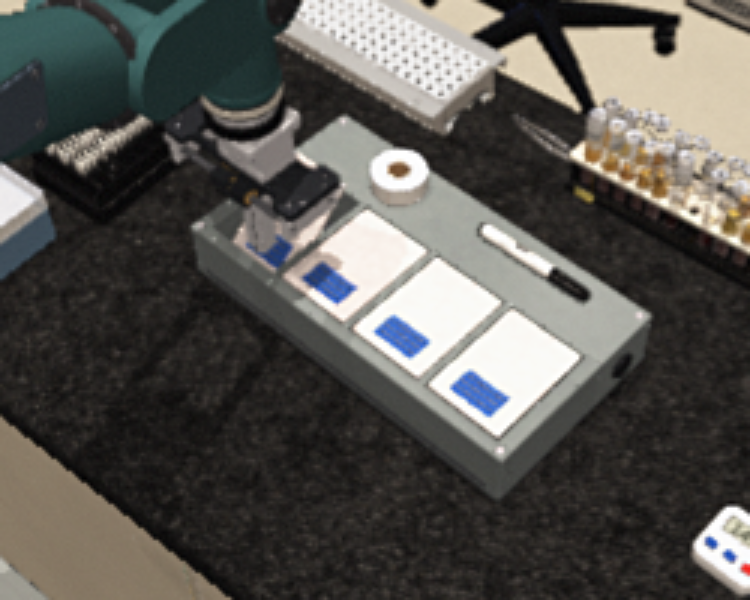

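The force jumped to 18 N after 24 mm of sink, which fits the 0.75 stop. The picture shows cover 1's pad sunk, near (270,250), and its back end raised. I'll back off straight up with a slight move to the front.

```bash
python3 -m inch '[{"grip":0,"dx":0,"dy":0,"dz":-0.2,"rx":0,"ry":0,"rz":0},{"grip":0,"dx":0.1,"dy":0,"dz":-0.4,"rx":0,"ry":0,"rz":0},{"grip":0,"dx":0.1,"dy":0,"dz":-0.8,"rx":0,"ry":0,"rz":0},{"grip":0,"dx":0.1,"dy":0,"dz":-1,"rx":0,"ry":0,"rz":0},{"grip":0,"dx":0.2,"dy":0,"dz":-1,"rx":0,"ry":0,"rz":0},{"grip":0,"dx":0.5,"dy":0,"dz":-1,"rx":0,"ry":0,"rz":0},{"grip":0,"dx":1,"dy":0,"dz":-1,"rx":0,"ry":0,"rz":0},{"grip":0,"dx":1,"dy":0,"dz":-1,"rx":0,"ry":0,"rz":0},{"grip":0,"dx":1,"dy":0,"dz":-0.5,"rx":0,"ry":0,"rz":0},{"grip":0,"dx":1,"dy":0,"dz":0,"rx":0,"ry":0,"rz":0},{"grip":0,"dx":1,"dy":0,"dz":0,"rx":0,"ry":0,"rz":0},{"grip":0,"dx":1,"dy":0,"dz":0,"rx":0,"ry":0,"rz":0}]'; python3 -m inch '[{"grip":0,"dx":1,"dy":0,"dz":0,"rx":0,"ry":0,"rz":0},{"grip":0,"dx":0,"dy":0,"dz":0,"rx":0,"ry":0,"rz":0},{"grip":0,"dx":0,"dy":0,"dz":0,"rx":0,"ry":0,"rz":0}]'; python3 -c "
from h import *
for n in('scene','top'):
  p=cams.snapshot(n)
  a=p['frame'][120:320,150:400] if n=='scene' else p['frame'][130:330,130:380]
  cv2.imwrite('pics/%s3.png'%n,cv2.resize(a[:,:,::-1],None,fx=3,fy=3))
  # predicted back/front edge centres of cover 1 by tilt
  xc=np.array([.998,-.0647,0]); piv=np.array([*P[0],.067])+.036*xc
  for t in(0,.6,.7,.75): 
    print(n,t,[np.round(proj(p,piv+s*.06*(np.cos(t)*xc)+np.array([0,0,s*.06*np.sin(t)])),1) for s in(-1,1)], 'pad',np.round(proj(p,piv-.036*np.cos(t)*xc+.003*np.sin(t)*-xc+np.array([0,0,-.036*np.sin(t)+.003*np.cos(t)])),1))
  print([c.round(1) for c,_ in pads(p)])
  for q in('label_roll','marker','bench_timer','tip_box'): print(q,spotter.place_of(p,q)[:1])
"
```

```text
time: 6.42
tool_pos: [0.3544, 0.1732, 0.2336]
ee_rot: [3.14, -0.005, 3.071]
wrist_force: [0.4, -0.4, -0.3]
width: 0.0005
time: 6.8
tool_pos: [0.3275, 0.175, 0.2337]
ee_rot: [3.14, -0.005, 3.073]
wrist_force: [-0.3, -0.3, -0.2]
width: 0.0005
scene 0 [array([230.8, 202.7]), array([259. , 181.1])] pad [236.6 197.6]
scene 0.6 [array([234.4, 208.1]), array([256. , 175.2])] pad [238.2 201.3]
scene 0.7 [array([235.4, 208.4]), array([255.1, 174.8])] pad [238.8 201.6]
scene 0.75 [array([235.9, 208.5]), array([254.6, 174.6])] pad [239.1 201.7]
[array([239.3, 201.6]), array([259.3, 214.1]), array([283.6, 231.9]), array([309.4, 250.9]), array([553.4, 333.5])]
label_roll [{'pixel': [283.6, 179.6], 'score': 0.71}]
marker [{'pixel': [330.3, 211.4], 'score': 0.54}]
bench_timer [{'pixel': [394.4, 307.4], 'score': 0.88}]
tip_box [{'pixel': [145.8, 205.9], 'score': 0.84}]
top 0 [array([237.6, 227.7]), array([237.9, 193.1])] pad [237.6 220.6]
top 0.6 [array([238.5, 226.4]), array([237. , 193.7])] pad [238.2 220.3]
top 0.7 [array([238.7, 225.6]), array([236.8, 194.4])] pad [238.2 219.9]
top 0.75 [array([238.7, 225.1]), array([236.8, 194.9])] pad [238.3 219.7]
[array([525.2,  95.5]), array([519.5, 114.7]), array([508.2, 129.7]), array([488.8, 153. ]), array([237.7, 219. ]), array([265.3, 220.6]), array([294.4, 219.6]), array([322.5, 219.2])]
label_roll [{'pixel': [279.0, 215.9], 'score': 0.55}]
marker [{'pixel': [302.6, 175.5], 'score': 0.49}]
bench_timer [{'pixel': [392.1, 208.7], 'score': 0.7}]
tip_box [{'pixel': [162.3, 276.4], 'score': 0.82}]
```

View pics/scene3.png

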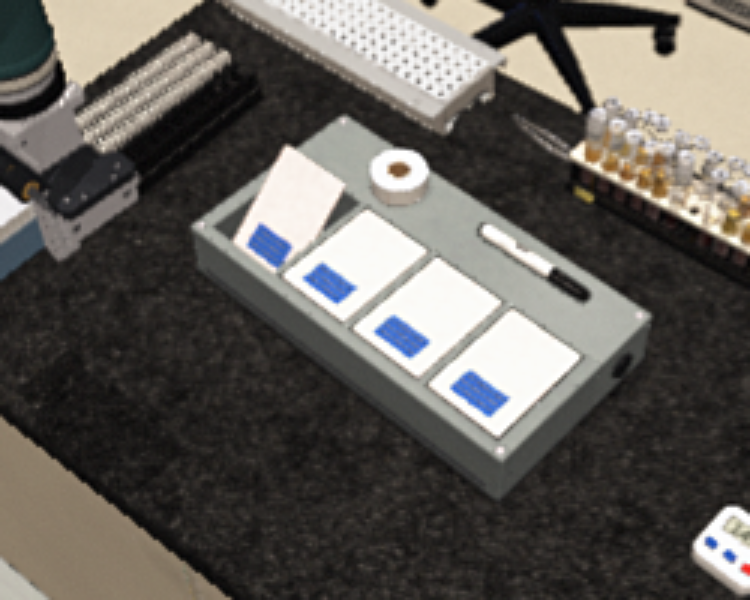

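View pics/top3.png

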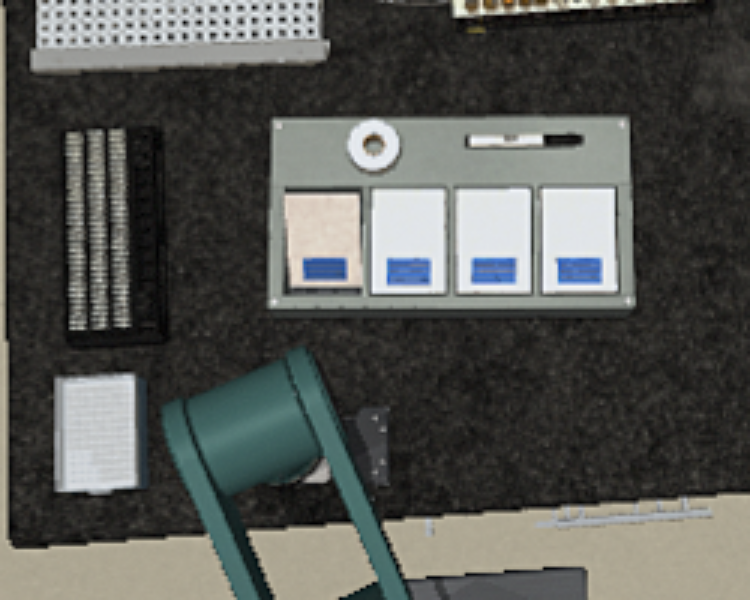

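Both pictures show cover 1 standing open. In the scene view its pad is at (239.3,201.6); I predicted (239.1,201.7) for 0.75 rad and (238.2,201.3) for 0.6 rad. The other three pads haven't moved, the roll and marker look untouched, and the arm is clear with about zero force. I'm handing in.

```bash
python3 -c "
from bench import robot
print(robot.close_job())"
```

```text
the job is handed in; nothing more can be done
None
```

Cover 1 is the loose one, and I left it tilted open at or near its 0.75 rad stop. I handed the job in at about 7 s, with no verdict reported.

- **Finding it:** I pressed the blue pad of cover 1 first with the closed fingertips, and it sank at about 3 N. Because it was clearly the loose one, I did not press covers 2 to 4.
- **Opening it:** I kept pushing until the force jumped to 18 N after about 24 mm of sink, which fits the stop. Then I moved straight up and back towards the robot.
- **Tilt check:** In the scene picture the pad sits where a 0.75 rad tilt predicts, within 0.2 px. In the top picture it is 0.7 px off the 0.75 rad prediction, on the side away from 0.6 rad. The plate's edges in the pictures were too coarse to tell 0.6 from 0.75 rad.
- **Other covers and objects:** The other three pads are within 0.1 px of where they started. The roll, marker, timer and tip box look unmoved in the pictures. The detector's positions for them shifted by up to about 6 px, and in the top picture its label roll hit was plainly wrong, so I relied on the pictures for those.
- **Arm at the end:** It was clear of everything, with the wrist force at about zero.

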